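Feed the vial rack on by one row with the hand wheel

TASK

Slide the red-knobbed lock bolt out of the notch in the hand wheel's rim, push the wheel by its upright handle clockwise (seen from above) through exactly one full turn, so that the blue rack moves on by one row and the next row of vials stands under the needles, then slide the bolt fully home into the notch again. Do it all by pushing lightly with the fingertips: do not grip anything, do not push the rack itself, do not wind the wheel backward or clearly past the one turn, and leave the other things on the bench where they stand.

Things in the scene. Friction and masses are not known exactly. Their poses are not given: they have to be found in the camera images.
- stage: fixed frame of the row-feed stage: aluminium base plate 420 x 170 x 12 mm, blue gear box (100 x 96 mm) at its near end. Origin: on the worktop, under the hand wheel's vertical axis; x points along the plate from wheel to rack, away from the robot (plate -75 to +345 mm), y left, z up. Yaw varies. The needle head stands on two posts 188 mm along x, 162 mm high
- wheel_axis (a point): point on the hand wheel's vertical axis, at the height of the rim's top, 96 mm above the worktop; axes as the stage. The steel wheel has a rim 130 mm across (inside 96 mm), 16 mm thick, three spokes and a hub whose top is 105 mm above the worktop
- wheel_handle: the wheel's upright black handle, a barrel 20 mm thick and 54 mm high standing on the rim at a spoke's end, 56 mm from the wheel axis. Origin: centre of its foot, 96 mm above the worktop, z up. At the start it is at the wheel's left front (150 degrees counterclockwise from the stage's x). About 2 N along its circle moves it; the wheel stays where it is left
- wheel (a joint): angle of the hand wheel, rad: 0 at the start, grows as it turns clockwise seen from above; one turn = 6.283. While the bolt is home the wheel is locked with about 1 degree of play
- bolt (a joint): how far the lock bolt is drawn, m: 0 = home (round nose 12 mm thick, 11 mm deep in the rim's 14 mm notch), 0.016 = fully out (end stop); below 0.011 it still reaches into the rim. It slides straight away from the wheel axis along the knob's -y; 2 N friction, no spring. The notch's rounded lips take the nose and pull the wheel straight if it is within about 4 degrees
- bolt_knob: upright red knob of the bolt: barrel 14 mm thick, 102 to 139 mm above the worktop, at the wheel's right front. Origin: on its axis, 88 mm up; -y points outward, away from the wheel axis (the stage's -y turned 30 degrees toward its -x): 96 mm from it when home, 112 drawn. Between knob and wheel stands the guide block (68 to 86 mm from the axis, 40 mm wide, top 103 mm up)
- carriage (a joint): travel of the carriage with the rack, m: 0 at the start, grows away from the wheel along the stage's x, geared to the wheel: 20.8 mm a turn
- rack: the blue rack, 207 x 114 x 28 mm, fixed on the carriage, with its vials (10 rows of 5 wells, rows 20.8 mm apart along the stage's x); origin: centre of its underside, 42 mm above the worktop. The vial caps reach 80 mm above the worktop. Never touched
- next_row (a point): middle of the row of vials that shall come under the needles, at cap height, on the rack (one row nearer to the wheel than the row now under the needles)
- needles (a point): tip of the middle one of the five fixed needles, 88 mm above the worktop
- amber_vial_a: bystander: amber glass vial with a black cap, 22 mm thick, 52 mm high, upright; origin at the centre of its underside
- amber_vial_b: bystander: another amber vial of the same kind
- beaker: bystander: empty glass beaker, 66 mm wide, 78 mm high; origin at the centre of its underside
- syringe: bystander: plastic syringe lying on the worktop, 142 mm long, 19 mm high; origin at the centre of its underside

How it is judged:
On the way, in this order (a step that is already met when the one before it is completed fails the run):
1. the bolt is drawn out of the notch, the wheel still at its start (value of joint bolt above 0.012 m and value of joint wheel between -0.15 and 0.15 rad), for 0.2 s.
2. the wheel has gone half way round clockwise with the bolt out (value of joint bolt above 0.011 m and value of joint wheel between 3 and 4.5 rad), for 0.05 s.
3. the wheel has come round to one full turn, the bolt still out (value of joint bolt above 0.011 m and value of joint wheel between 6.163 and 6.403 rad), for 0.2 s.
At the end, for the whole second after the job is handed in: The wheel stands one full turn clockwise from its start (6.283 within 0.05 rad), the bolt is home in the notch (within 2.5 mm), the next row of vials is under the needles (within 1.5 mm) and the wheel is at rest (value of joint wheel between 6.233 and 6.333 rad and value of joint bolt below 0.0025 m and horizontal distance between next_row and needles below 0.0015 m and velocity of joint wheel between -0.05 and 0.05 rad/s); the robot touches nothing.
It fails at once if the wheel is wound more than 20 degrees past the one turn (value of joint wheel above 6.633 rad).
It fails at once if the wheel is wound backward by more than 15 degrees (value of joint wheel below -0.262 rad).
It fails at once if the handle or the knob is gripped or forced: more than 30 N on it (contact force between the fingers and wheel_handle above 30 N or contact force between the fingers and bolt_knob above 30 N).
It fails at once if the rack or its vials are pushed (contact force between the arm and rack above 2 N).
It fails at once if a bystander is moved by more than 20 mm or lifted (distance of any of amber_vial_a, amber_vial_b, beaker, syringe from where it was at the start of the episode above 0.02 m).
It also fails if it takes over 67 s, if anything falls off the work surface, if the arm or the gripper's body presses on something with over 40 N, if the wrist force passes 120 N, or if a joint passes its speed limit or range.

ROBOT

A 7-joint arm with a two-finger parallel gripper is mounted at the origin on a cart in front of the work surface, level with it; the furniture and walls round the work are solid. World frame = base frame: x ahead of the robot, y to its left, z up, the work surface at z = 0. Lengths are in m, angles in rad, forces in N, time in s.
With the tool pointing down it reaches from about 0.4 to 0.875 m from the base axis. Payload 19.3 kg.
Tool frame: the origin (TCP) lies at the very end of the fingers, on their centre line; the grasp point (between the pads) lies 19 mm behind it; z points along the fingers, y is the line along which they close (so a half turn about z gives the same grasp; the last joint's range is limited). The gripper opens to 85 mm and grips with 20 to 120 N. Pads are 22 mm wide; open, the fingers measure 114 mm over their backs; the gripper's body (76 mm by 85 mm) begins 54 mm behind the grasp point. The pads swing forward as they close: fully open they stand 13 mm farther back than shut.
Start: joints at [-1.403, 0.521, -0.036, 1.599, 0.021, 1.021, -0.113], TCP at [0.147, 0.607, 0.231] pointing down, gripper open.
Joint ranges: [-2.91, 2.91], [-0.3, 2.13], [-1.5, 1.42], [0.17, 2.43], [-1.26, 4.41], [0.16, 1.93], [-2.52, 2.52]. Speed limits (rad/s): [1.89, 1.89, 2.39, 2.39, 3.01, 3.01, 3.01].

INTERFACE

Orientations are given as [roll, pitch, yaw] about the fixed x, y, z axes, in that order (R = Rz(yaw) Ry(pitch) Rx(roll)).
In Python, from workcell import bot gives the robot as it stands.
- The arm moves only by the shell command python3 -m crank 'ROWS' [FORCE]. ROWS is a JSON object of lists of equal length, an entry for each row: "travel": the shift along the world's x, y, z in cm, a list of three; "turn": the turn, a rotation vector about the world's x, y, z in degrees, a list of three; "gripper": the closure, from 0 (fully open) to 1 (shut). A call has exactly 5 rows; each row is the pose to reach, as a shift and turn from the pose commanded when the call began; what a row does not reach only later rows make up. A row lasts 1/10 s, in which the tool goes at most 50 mm and 8.59 degrees, less where a joint would pass 70% of its speed; a pose out of reach is approached as far as the arm can. A call with a gripper value outside its range is refused whole. The fingers move at their own pace and stop on an object; FORCE is the grip in N (left out, the last holds). Time passes only in rows, so rows that repeat a pose let the fingers close, or fill a call up. It gives the time, the measured TCP pose, the force, the opening and the grip force at its end, in the units of the state.
- bot.observe(): the state, without advancing time (a new reading comes with each control period).
- bot.grab_frame(name): name is "scene" or "top" or "wrist"; returns a dict with "pixels" (480x640x3 uint8, red, green, blue), "fx", "fy", "cx", "cy" (pixels), "extrinsics" (4x4, takes a point from world to camera coordinates). Camera axes: x right, y down, z forward; pixel columns grow to the right and rows downward; lengths in m; the calibration is good to about 2 mm. A picture is of the moment at which its call begins. There is no depth.
- bot.job_done(): hands the job in; it is judged then, once.
The state is a dict: "clock": time; "qpos": joint angles; "qd": joint speeds; "joint_efforts": joint torques, N m; "position": TCP position; "tool_rot": TCP orientation; "force": force on the tool from outside, world axes, zero at the start; "moment": the same for the moment, N m; "grip_width": finger opening in m; "finger_force": force on a finger pad.
Only numpy, scipy, OpenCV 4.12 (cv2) and the standard library are available. Lean on these libraries where they do the work, as an engineer would, in place of code of your own. Each camera call takes 0.05 s, during which the arm holds its last target. There are 200 camera calls.

## Working session

There is one attempt and no reset: what is moved stays moved. The work goes in short steps, Python scripts to look and compute and a shell command to move; the robot and the scene stay as the last step left them, time stands still between calls to the robot, and variables do not carry over. Pictures are saved under pics/ and viewed, at most 10 in all, crops included, and the job is handed in when it is done.

```bash
ls; mkdir -p pics; python3 - <<'E'
from workcell import bot
import cv2,numpy as np
for n in("scene","top"):
    f=bot.grab_frame(n); cv2.imwrite(f"pics/{n}0.png",f["pixels"][:,:,::-1]); print(n,f["fx"],f["cx"],f["cy"],np.round(f["extrinsics"],4).tolist())
print(bot.observe())
E
```

```text
pics
scene 551.0313532806413 321.2731890903059 243.15244844268986 [[-0.6401, 0.7683, -0.0054, 0.3308], [0.5885, 0.4857, -0.6464, -0.3341], [-0.494, -0.4169, -0.763, 1.422], [0.0, 0.0, 0.0, 1.0]]
top 475.58705913835 326.24915795110655 244.6849272144762 [[-0.0088, -0.9999, -0.0133, 0.0696], [-0.9966, 0.0098, -0.0816, 0.5993], [0.0817, 0.0126, -0.9966, 1.0728], [0.0, 0.0, 0.0, 1.0]]
{'clock': 0.1, 'qpos': array([-1.40321265,  0.52194236, -0.03631252,  1.59996898,  0.0211939 ,
        1.0210903 , -0.11279387]), 'qd': array([-0.00138501, -0.00152011, -0.00152383, -0.00159264,  0.00015738,
       -0.00161894, -0.00126905]), 'joint_efforts': array([ 4.17231189e-03, -9.28487921e+01,  1.98378079e+00, -3.70539486e+01,
        1.80305913e-02,  5.22073169e-03, -2.57729488e-05]), 'position': array([0.14718578, 0.60710313, 0.23078451]), 'tool_rot': array([-3.14057109e+00,  7.41545433e-05,  2.90378837e+00]), 'force': array([-0.0109704 , -0.31457811, -0.59012019]), 'moment': array([ 0.02750729, -0.0155413 , -0.0198525 ]), 'finger_force': 0.0, 'grip_width': 0.08534431210776194}
```

View pics/top0.png

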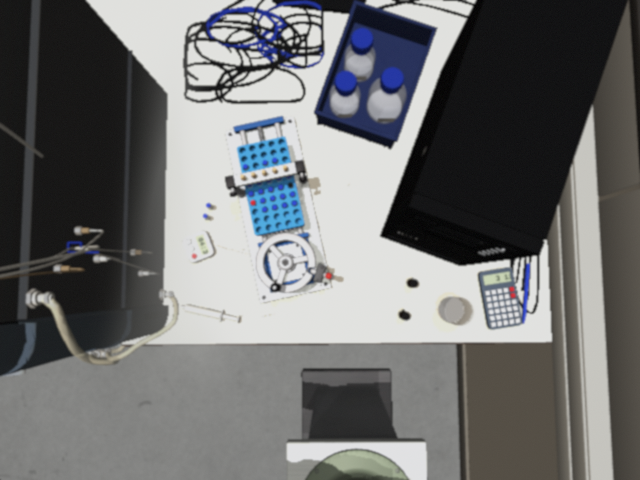

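View pics/scene0.png

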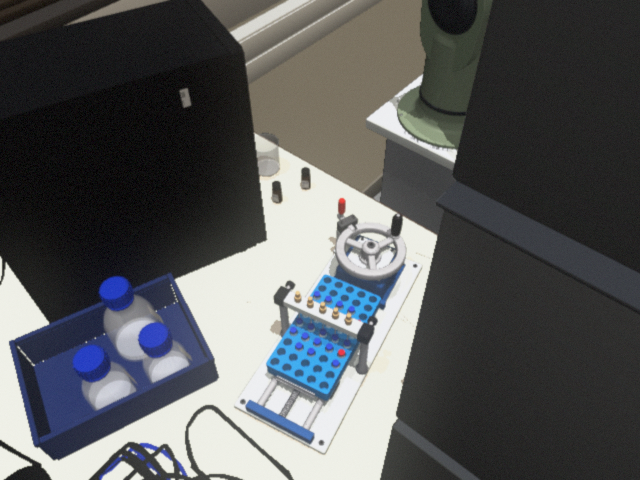

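```bash
python3 - <<'E'
import cv2,numpy as np
a=cv2.imread("pics/top0.png")[220:310,235:355];b=cv2.imread("pics/scene0.png")[185:290,315:435]
o=np.vstack([cv2.resize(a,None,fx=3.0,fy=3.0,interpolation=2),cv2.resize(b,None,fx=3.0,fy=3.0,interpolation=2)])
o=np.hstack([cv2.resize(a,(400,300),interpolation=2),cv2.resize(b,(400,350),interpolation=2)[:300]])
cv2.imwrite("pics/crop0.png",o)
E
```

```text
(no output)
```

View pics/crop0.png

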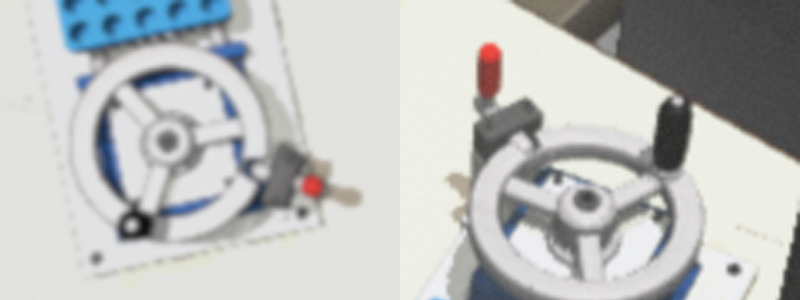

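```bash
cat > h.py <<'E'
import cv2,numpy as np
from workcell import bot
def cam(n): return bot.grab_frame(n)
def ray(f,u,v):
    E=np.array(f["extrinsics"]);R,t=E[:3,:3],E[:3,3]
    return -R.T@t, R.T@np.array([(u-f["cx"])/f["fx"],(v-f["cy"])/f["fy"],1])
def plane(f,u,v,z):
    c,d=ray(f,u,v); return c+d*(z-c[2])/d[2]
def tri(r):
    A=0;b=0
    for c,d in r:
        d=d/np.linalg.norm(d);P=np.eye(3)-np.outer(d,d);A=A+P;b=b+P@c
    return np.linalg.solve(A,b)
def red(f,box):
    x0,y0,x1,y1=box;p=f["pixels"][y0:y1,x0:x1].astype(int)
    m=(p[:,:,0]>120)&(p[:,:,1]<90)&(p[:,:,2]<90);v,u=np.nonzero(m)
    return u+x0,v+y0
E
python3 - <<'E'
from h import *
np.set_printoptions(precision=4,suppress=True)
T=cam("top");S=cam("scene")
print("hub tri",tri([ray(T,285.4,262.3),ray(S,370.8,245)]),plane(T,285.4,262.3,.105),plane(S,370.8,245,.105))
u,v=red(T,(300,260,345,290));print("knobT",u.mean(),v.mean(),len(u),plane(T,u.mean(),v.mean(),.139))
u,v=red(S,(325,190,360,220));print("knobS",u.mean(),v.mean(),len(u),v.min(),v.max(),plane(S,u.mean(),v.mean(),.12))
print("handle top",plane(T,274.6,286.6,.150),plane(S,398.1,215.5,.150),tri([ray(T,274.6,286.6),ray(S,398.1,215.5)]))
# rack direction
p=T["pixels"][110:245,225:320].astype(int);m=((p[:,:,2]>150)&(p[:,:,0]<110)).astype(np.uint8)
w=[plane(T,a+225,b+110,.07)[:2] for b,a in zip(*np.nonzero(m))]
r=cv2.minAreaRect(np.array(w,np.float32));print(r)
# rim: dark-gap ring, by outer-edge: gray threshold
g=cv2.cvtColor(T["pixels"],cv2.COLOR_RGB2HSV)
for k,(a,b) in {"plateUL":(237,0)}.items():pass
# plate corners bolts & sides
for z,(u,v) in [(.012,(263.8,297.5)),(.012,(326,283.5))]: print(plane(T,u,v,z))
E
```

```text
hub tri [0.5566 0.1515 0.0984] [0.5565 0.1506 0.105 ] [0.5611 0.1547 0.105 ]
knobT 328.72 275.48 25 [0.527  0.0581 0.139 ]
knobS 341.3205128205128 205.80769230769232 78 199 213 [0.5293 0.0607 0.12  ]
handle top [0.5053 0.1682 0.15  ] [0.5069 0.1716 0.15  ] [0.5047 0.1694 0.1467]
((0.7379794120788574, 0.18922309577465057), (0.285243421792984, 0.11501210927963257), 11.782684326171875)
[0.4796 0.2101 0.012 ]
[0.5107 0.0656 0.012 ]
```

```bash
python3 -m crank '{"travel":[[0,-4,0],[0,-8,0],[0,-12,0],[0,-16,0],[1,-19,0]],"turn":[[0,0,-6],[0,0,-12],[0,0,-18],[0,0,-24],[0,0,-30]],"gripper":[1,1,1,1,1]}' 20
python3 -m crank '{"travel":[[3,-2,0],[6,-4.5,0],[9,-7,0],[12,-9.5,0],[14,-12,0]],"turn":[[0,0,-6],[0,0,-12],[0,0,-18],[0,0,-24],[0,0,-30]],"gripper":[1,1,1,1,1]}'
```

```text
clock: 0.7
position: [0.1565, 0.4152, 0.2312]
tool_rot: [-3.141, -0.0, 2.377]
force: [1.0, -0.0, -0.8]
grip_width: 0.0121
finger_force: 0.0
clock: 1.2
position: [0.2988, 0.2961, 0.2314]
tool_rot: [3.141, -0.0, 1.851]
force: [-0.3, 0.3, 0.1]
grip_width: 0.0002
finger_force: 0.0
```

```bash
python3 -m crank '{"travel":[[3,-3.5,0],[6,-7,0],[9,-10.5,0],[12,-14,0],[15,-17,0]],"turn":[[0,0,-6],[0,0,-12],[0,0,-18],[0,0,-24],[0,0,-30]],"gripper":[1,1,1,1,1]}'
python3 -m crank '{"travel":[[3,-1.5,-1.5],[6,-3,-3],[8.7,-4.5,-4],[8.7,-4.5,-5],[8.7,-4.5,-6]],"turn":[[0,0,-4.4],[0,0,-4.4],[0,0,-4.4],[0,0,-4.4],[0,0,-4.4]],"gripper":[1,1,1,1,1]}'
python3 - <<'E'
from h import *
o=bot.observe();print(o["position"],o["tool_rot"],o["qpos"])
ims=[]
for n in("scene","wrist"):
    f=cam(n);ims.append(f["pixels"][:,:,::-1])
    if n=="wrist":print(f["fx"],np.round(f["extrinsics"],3).tolist())
cv2.imwrite("pics/v1.png",np.hstack([cv2.resize(ims[0][150:330,270:510],(400,300)),cv2.resize(ims[1],(400,300))]))
E
```

```text
clock: 1.7
position: [0.4482, 0.1254, 0.2315]
tool_rot: [3.141, -0.0, 1.328]
force: [1.1, 1.3, -0.7]
grip_width: -0.0006
finger_force: 0.0
clock: 2.2
position: [0.5341, 0.082, 0.1704]
tool_rot: [-3.141, 0.001, 1.255]
force: [0.5, 0.8, 0.1]
grip_width: 0.0002
finger_force: 0.0
[0.53413099 0.08197754 0.1704037 ] [-3.14102309e+00  5.43555781e-04  1.25519285e+00] [-0.60567592  0.51157838  0.4744377   1.90121458 -0.31571028  0.80331231
 -0.27705352]
386.88482789293823 [[0.951, -0.31, -0.003, -0.48], [-0.295, -0.908, 0.298, 0.213], [-0.095, -0.282, -0.955, 0.395], [0.0, 0.0, 0.0, 1.0]]
```

View pics/v1.png

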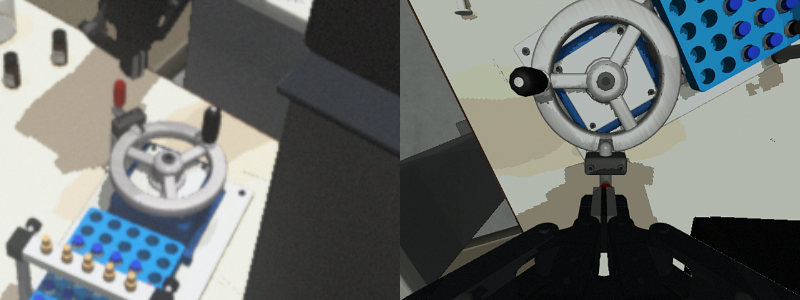

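```bash
python3 - <<'E'
from h import *
np.set_printoptions(precision=4,suppress=True)
f=cam("wrist");p=f["pixels"];cv2.imwrite("pics/w1.png",p[:,:,::-1])
print("hub guess",plane(f,331,131,.105),"handle top guess",plane(f,(516-400)*1.6,79*1.6,.150))
# inner/outer rim: threshold bright steel vs; refine hub with HoughCircles
g=cv2.medianBlur(cv2.cvtColor(p,cv2.COLOR_RGB2GRAY),3)
for r0,r1 in((15,45),(95,130)):
    c=cv2.HoughCircles(g[:260],cv2.HOUGH_GRADIENT,1,200,param1=80,param2=20,minRadius=r0,maxRadius=r1)
    if c is not None:
        c=c[0][0];print(c,plane(f,c[0],c[1],.105 if r0<50 else .096))
# guide block
E
```

```text
hub guess [0.5579 0.1528 0.105 ] handle top guess [0.5022 0.1734 0.15  ]
[329.5 131.5  34.4] [0.5571 0.1528 0.105 ]
[337.5 118.5 126.1] [0.5633 0.1576 0.096 ]
```

```bash
python3 -m crank '{"travel":[[0,0,-1.5],[0,0,-3],[0,0,-4.5],[0,0,-5.8],[0,0,-5.8]],"turn":[[0,0,0],[0,0,0],[0,0,0],[0,0,0],[0,0,0]],"gripper":[1,1,1,1,1]}'
python3 -m crank '{"travel":[[-0.03,-0.1,0],[-0.06,-0.19,0],[-0.09,-0.29,0],[-0.12,-0.38,0],[-0.15,-0.48,0]],"turn":[[0,0,0],[0,0,0],[0,0,0],[0,0,0],[0,0,0]],"gripper":[1,1,1,1,1]}'
python3 -m crank '{"travel":[[-0.06,-0.19,0],[-0.12,-0.38,0],[-0.19,-0.57,0],[-0.25,-0.76,0],[-0.25,-0.76,0]],"turn":[[0,0,0],[0,0,0],[0,0,0],[0,0,0],[0,0,0]],"gripper":[1,1,1,1,1]}'
```

```text
clock: 2.85
position: [0.5335, 0.0828, 0.1125]
tool_rot: [-3.14, 0.001, 1.257]
force: [0.1, -0.0, 0.9]
grip_width: 0.0
finger_force: 0.0
clock: 3.35
position: [0.5328, 0.0776, 0.1135]
tool_rot: [3.141, -0.0, 1.256]
force: [0.3, -0.4, 0.2]
grip_width: 0.0003
finger_force: 0.0
clock: 3.85
position: [0.5302, 0.0696, 0.1133]
tool_rot: [3.142, 0.0, 1.256]
force: [-0.6, 0.6, 0.5]
grip_width: 0.0002
finger_force: 0.1
```

```bash
cat > k.py <<'E'
from h import *
np.set_printoptions(precision=4,suppress=True)
S=cam("scene")
u,v=red(S,(315,175,370,225));q=plane(S,u.mean(),v.mean(),.12);d=q[:2]-[.5293,.0607]
print("knob",len(u),q,"drawn",d@[-.309,-.951],bot.observe()["force"])
E
python3 k.py
python3 -m crank '{"travel":[[-0.03,-0.1,0],[-0.06,-0.19,0],[-0.09,-0.29,0],[-0.12,-0.38,0],[-0.12,-0.38,0]],"turn":[[0,0,0],[0,0,0],[0,0,0],[0,0,0],[0,0,0]],"gripper":[1,1,1,1,1]}'
python3 k.py
```

```text
knob 0 [nan nan nan] drawn nan [ 0.5226 -0.6055  0.1854]
clock: 4.4
position: [0.529, 0.066, 0.1133]
tool_rot: [-3.141, 0.0, 1.256]
force: [1.0, 0.6, -0.5]
grip_width: -0.0
finger_force: 0.5
knob 1 [0.5414 0.0551 0.12  ] drawn 0.0016147937999320787 [-0.1917  1.0632  0.3361]k.py:4: RuntimeWarning: Mean of empty slice.
  u,v=red(S,(315,175,370,225));q=plane(S,u.mean(),v.mean(),.12);d=q[:2]-[.5293,.0607]
  ret = ret.dtype.type(ret / rcount)
```

```bash
python3 -m crank '{"travel":[[-0.03,-0.1,0],[-0.06,-0.19,0],[-0.09,-0.29,0],[-0.09,-0.29,0],[-0.09,-0.29,0]],"turn":[[0,0,0],[0,0,0],[0,0,0],[0,0,0],[0,0,0]],"gripper":[1,1,1,1,1]}'
python3 - <<'E'
from h import *
ims=[cam("scene")["pixels"][170:290,300:460,::-1],cam("wrist")["pixels"][:,:,::-1]]
cv2.imwrite("pics/v2.png",np.hstack([cv2.resize(i,(400,300)) for i in ims]))
E
```

```text
clock: 4.95
position: [0.5281, 0.0632, 0.1133]
tool_rot: [-3.142, 0.0, 1.256]
force: [1.0, 1.0, -0.2]
grip_width: 0.0003
finger_force: 0.3
```

View pics/v2.png

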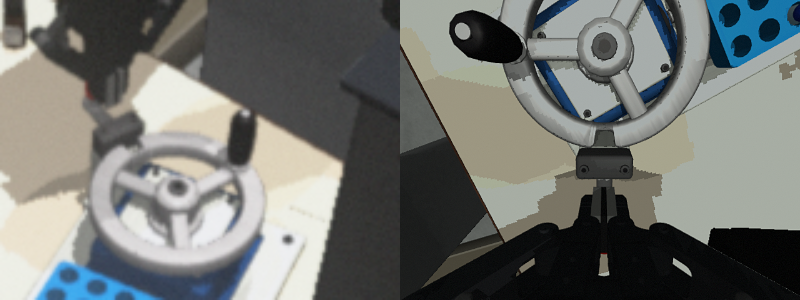

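```bash
for i in 1; do python3 -m crank '{"travel":[[-0.03,-0.1,0],[-0.06,-0.19,0],[-0.06,-0.19,0],[-0.06,-0.19,0],[-0.06,-0.19,0]],"turn":[[0,0,0],[0,0,0],[0,0,0],[0,0,0],[0,0,0]],"gripper":[1,1,1,1,1]}'; done
python3 -c "
from h import *
S=cam('scene');cv2.imwrite('pics/s2.png',S['pixels'][:,:,::-1]);u,v=red(S,(300,150,370,225));print(len(u),u.mean(),v.mean());print(bot.observe()['force'])"
```

```text
clock: 5.55
position: [0.5279, 0.0626, 0.1133]
tool_rot: [3.141, -0.001, 1.257]
force: [3.5, 7.7, -2.1]
grip_width: 0.0002
finger_force: 4.2
0 nan nan
[ 2.18921703  7.91798232 -2.76507412]<string>:3: RuntimeWarning: Mean of empty slice.
  ret = ret.dtype.type(ret / rcount)
```

```bash
python3 -m crank '{"travel":[[0.1,0.3,0],[0.2,0.6,0],[0.2,0.6,1.5],[0.2,0.6,3.5],[0.2,0.6,5.2]],"turn":[[0,0,0],[0,0,0],[0,0,0],[0,0,0],[0,0,0]],"gripper":[1,1,1,1,1]}'
python3 -m crank '{"travel":[[-0.9,2.2,0],[-1.9,4.2,0],[-2.8,6.2,0],[-3.48,7.46,0],[-3.48,7.46,0]],"turn":[[0,0,0],[0,0,0],[0,0,0],[0,0,0],[0,0,0]],"gripper":[1,1,1,1,1]}'
python3 - <<'E'
from h import *
np.set_printoptions(precision=4,suppress=True)
print(bot.observe()["force"])
for n in ("top","scene"):
    f=cam(n);cv2.imwrite(f"pics/{n}3.png",f["pixels"][:,:,::-1])
    u,v=red(f,(300,170,360,290) if n=="top" else (300,150,370,230));print(n,len(u),plane(f,u.mean(),v.mean(),.139 if n=="top" else .12))
E
```

```text
clock: 6.1
position: [0.5296, 0.0672, 0.166]
tool_rot: [-3.142, 0.0, 1.256]
force: [0.1, -1.1, -0.2]
grip_width: -0.0006
finger_force: 0.0
clock: 6.6
position: [0.494, 0.1435, 0.1652]
tool_rot: [-3.141, -0.0, 1.258]
force: [0.4, -0.5, -0.0]
grip_width: 0.0001
finger_force: 0.0
[ 0.3792 -0.5424 -0.0352]
top 25 [0.5219 0.0461 0.139 ]
scene 57 [0.5214 0.0443 0.12  ]
```

```bash
python3 -m crank '{"travel":[[0,0,-1.5],[0,0,-3],[0,0,-4.5],[0,0,-5.2],[0,0,-5.2]],"turn":[[0,0,0],[0,0,0],[0,0,0],[0,0,0],[0,0,0]],"gripper":[1,1,1,1,1]}'
python3 - <<'E'
import numpy as np
A=np.array([.557,.152]);p=np.array([.4947,.1417]);
a=np.concatenate([[187,184],184-np.arange(8,345,8)]); pts=A+.056*np.c_[np.cos(np.radians(a)),np.sin(np.radians(a))]
for i in range(0,len(a),5):
    print(a[i:i+5][-1],np.round((pts[i:i+5]-p)*100,1).tolist(),pts[i:i+5][-1]); p=p+np.round((pts[i:i+5][-1]-p)*100,1)/100
E
```

```text
clock: 7.2
position: [0.4947, 0.141, 0.1127]
tool_rot: [-3.141, 0.001, 1.255]
force: [0.3, -0.7, 0.7]
grip_width: 0.0001
finger_force: 0.0
160 [[0.7, 0.3], [0.6, 0.6], [0.6, 1.4], [0.8, 2.2], [1.0, 2.9]] [0.50437721 0.17115313]
120 [[0.3, 0.8], [0.7, 1.4], [1.2, 2.0], [1.8, 2.5], [2.4, 3.0]] [0.529      0.20049742]
80 [[0.7, 0.3], [1.5, 0.6], [2.2, 0.7], [3.0, 0.7], [3.8, 0.6]] [0.5667243  0.20714923]
40 [[0.8, -0.1], [1.5, -0.4], [2.2, -0.8], [2.8, -1.3], [3.3, -1.9]] [0.59989849 0.18799611]
0 [[0.5, -0.6], [0.8, -1.3], [1.1, -2.0], [1.3, -2.8], [1.3, -3.6]] [0.613 0.152]
-40 [[-0.0, -0.7], [-0.2, -1.5], [-0.5, -2.2], [-0.8, -2.9], [-1.3, -3.6]] [0.59989849 0.11600389]
-80 [[-0.5, -0.5], [-1.1, -1.0], [-1.8, -1.4], [-2.5, -1.7], [-3.3, -1.9]] [0.5667243  0.09685077]
-120 [[-0.8, -0.1], [-1.6, -0.0], [-2.3, 0.1], [-3.1, 0.3], [-3.8, 0.7]] [0.529      0.10350258]
-160 [[-0.6, 0.4], [-1.2, 0.9], [-1.7, 1.5], [-2.1, 2.2], [-2.4, 2.9]] [0.50437721 0.13284687]
```

```bash
python3 -m crank '{"travel":[[0.3,0.2,0],[0.5,0.6,0],[0.6,1.2,0],[0.8,2.2,0],[1.0,2.9,0]],"turn":[[0,0,0],[0,0,0],[0,0,0],[0,0,0],[0,0,0]],"gripper":[1,1,1,1,1]}'
python3 -m crank '{"travel":[[0.3,0.8,0],[0.7,1.4,0],[1.2,2.0,0],[1.8,2.5,0],[2.4,3.0,0]],"turn":[[0,0,0],[0,0,0],[0,0,0],[0,0,0],[0,0,0]],"gripper":[1,1,1,1,1]}'
python3 - <<'E'
from h import *
ims=[cam("scene")["pixels"][170:290,300:460,::-1],cam("top")["pixels"][215:305,235:355,::-1]]
cv2.imwrite("pics/v4.png",np.hstack([cv2.resize(i,(400,300)) for i in ims]))
E
```

```text
clock: 7.7
position: [0.5051, 0.1721, 0.1135]
tool_rot: [3.141, -0.0, 1.257]
force: [1.0, -3.5, 0.4]
grip_width: 0.0
finger_force: 1.7
clock: 8.2
position: [0.5293, 0.2003, 0.1132]
tool_rot: [3.141, 0.001, 1.255]
force: [-1.5, -4.0, 0.7]
grip_width: 0.0003
finger_force: 1.3
```

View pics/v4.png

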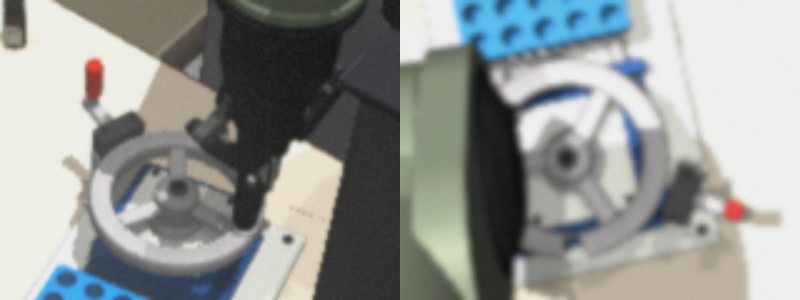

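```bash
Z='"turn":[[0,0,0],[0,0,0],[0,0,0],[0,0,0],[0,0,0]],"gripper":[1,1,1,1,1]'
python3 -m crank '{"travel":[[0.7,0.3,0],[1.5,0.6,0],[2.2,0.7,0],[3.0,0.7,0],[3.8,0.6,0]],"turn":[[0,0,0],[0,0,0],[0,0,0],[0,0,0],[0,0,0]],"gripper":[1,1,1,1,1]}'
python3 -m crank '{"travel":[[0.8,-0.1,0],[1.5,-0.4,0],[2.2,-0.8,0],[2.8,-1.3,0],[3.3,-1.9,0]],"turn":[[0,0,0],[0,0,0],[0,0,0],[0,0,0],[0,0,0]],"gripper":[1,1,1,1,1]}'
python3 -m crank '{"travel":[[0.5,-0.6,0],[0.8,-1.3,0],[1.1,-2.0,0],[1.3,-2.8,0],[1.3,-3.6,0]],"turn":[[0,0,0],[0,0,0],[0,0,0],[0,0,0],[0,0,0]],"gripper":[1,1,1,1,1]}'
```

```text
clock: 8.8
position: [0.5673, 0.2071, 0.1132]
tool_rot: [-3.141, 0.0, 1.256]
force: [-3.3, -0.9, -0.6]
grip_width: 0.0001
finger_force: 1.5
clock: 9.3
position: [0.6004, 0.1878, 0.1134]
tool_rot: [3.141, -0.0, 1.256]
force: [-1.8, 1.4, 0.1]
grip_width: -0.0004
finger_force: 1.0
clock: 9.8
position: [0.6131, 0.1513, 0.1134]
tool_rot: [3.141, -0.0, 1.256]
force: [-0.4, 2.1, 0.3]
grip_width: 0.0001
finger_force: 1.2
```

```bash

python3 -m crank '{"travel":[[-0.0,-0.7,0],[-0.2,-1.5,0],[-0.5,-2.2,0],[-0.8,-2.9,0],[-1.3,-3.6,0]],"turn":[[0,0,0],[0,0,0],[0,0,0],[0,0,0],[0,0,0]],"gripper":[1,1,1,1,1]}'
python3 -m crank '{"travel":[[-0.5,-0.5,0],[-1.1,-1.0,0],[-1.8,-1.4,0],[-2.5,-1.7,0],[-3.3,-1.9,0]],"turn":[[0,0,0],[0,0,0],[0,0,0],[0,0,0],[0,0,0]],"gripper":[1,1,1,1,1]}'
python3 -m crank '{"travel":[[-0.8,-0.1,0],[-1.6,0.0,0],[-2.3,0.1,0],[-3.1,0.3,0],[-3.8,0.7,0]],"turn":[[0,0,0],[0,0,0],[0,0,0],[0,0,0],[0,0,0]],"gripper":[1,1,1,1,1]}'
python3 -m crank '{"travel":[[-0.6,0.4,0],[-1.2,0.9,0],[-1.7,1.5,0],[-2.1,2.2,0],[-2.4,2.9,0]],"turn":[[0,0,0],[0,0,0],[0,0,0],[0,0,0],[0,0,0]],"gripper":[1,1,1,1,1]}'
python3 - <<'E'
from h import *
ims=[cam("scene")["pixels"][170:290,300:460,::-1],cam("top")["pixels"][215:305,235:355,::-1]]
cv2.imwrite("pics/v5.png",np.hstack([cv2.resize(i,(400,300)) for i in ims]))
E
```

```text
clock: 10.3
position: [0.5996, 0.1156, 0.1134]
tool_rot: [3.141, -0.0, 1.256]
force: [1.0, 3.0, 0.1]
grip_width: 0.0003
finger_force: 1.5
clock: 10.8
position: [0.5665, 0.0962, 0.1134]
tool_rot: [3.141, 0.0, 1.256]
force: [3.9, 1.0, 0.2]
grip_width: 0.0003
finger_force: 1.1
clock: 11.3
position: [0.5282, 0.104, 0.1134]
tool_rot: [3.141, 0.0, 1.256]
force: [3.8, -0.7, 0.7]
grip_width: 0.0003
finger_force: 1.5
clock: 11.8
position: [0.5045, 0.1336, 0.1133]
tool_rot: [-3.142, 0.0, 1.256]
force: [1.0, -2.1, 0.6]
grip_width: 0.0003
finger_force: 1.0
```

View pics/v5.png

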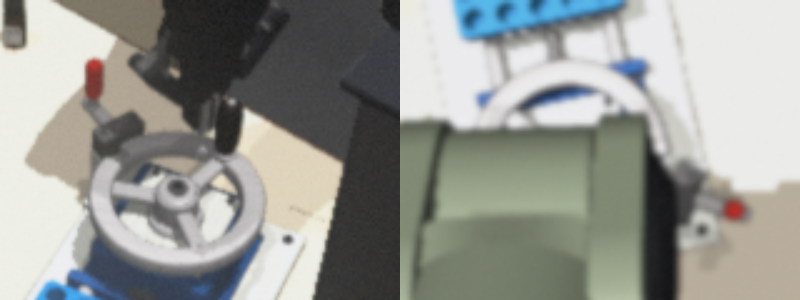

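```bash

python3 -m crank '{"travel":[[-0.2,0.35,0],[-0.4,0.7,0],[-0.6,1.05,0],[-0.75,1.35,0],[-0.75,1.35,0]],"turn":[[0,0,0],[0,0,0],[0,0,0],[0,0,0],[0,0,0]],"gripper":[1,1,1,1,1]}'
python3 -m crank '{"travel":[[-0.3,-0.9,0],[-0.5,-1.8,0.5],[-0.5,-2,2],[-0.5,-2,4],[-0.5,-2,6]],"turn":[[0,0,0],[0,0,0],[0,0,0],[0,0,0],[0,0,0]],"gripper":[1,1,1,1,1]}'
python3 -m crank '{"travel":[[0,-3,0],[0,-6,0],[0,-9,0],[0,-12,0],[0,-12,0]],"turn":[[0,0,0],[0,0,0],[0,0,0],[0,0,0],[0,0,0]],"gripper":[1,1,1,1,1]}'
python3 - <<'E'
from h import *
np.set_printoptions(precision=4,suppress=True)
d={}
for n in("scene","top"):
    f=cam(n);b=f["pixels"][:,:,::-1];cv2.imwrite(f"pics/{n}6.png",b);a=cv2.imread(f"pics/{n}0.png")
    x0,y0,x1,y1=(385,200,412,240) if n=="scene" else (262,272,284,298)
    for i,m in enumerate((a,b)):
        g=m[y0:y1,x0:x1].max(2);v,u=np.nonzero(g<60);q=plane(f,u.mean()+x0,v.mean()+y0,.123);d[n,i]=q
        r=q[:2]-[.557,.152];print(n,i,len(u),u.mean()+x0,v.mean()+y0,q[:2],np.degrees(np.arctan2(r[1],r[0])))
ims=[cv2.imread(f"pics/scene{k}.png")[190:270,320:430] for k in(0,6)]
cv2.imwrite("pics/v6.png",np.hstack([cv2.resize(i,(400,300)) for i in ims]))
E
```

```text
clock: 12.4
position: [0.4969, 0.147, 0.1132]
tool_rot: [-3.141, -0.0, 1.257]
force: [0.4, -0.2, 0.3]
grip_width: -0.0
finger_force: 0.0
clock: 12.9
position: [0.492, 0.1252, 0.1743]
tool_rot: [-3.141, 0.0, 1.255]
force: [1.1, 0.2, 0.3]
grip_width: 0.0003
finger_force: 0.0
clock: 13.4
position: [0.4917, 0.0018, 0.1739]
tool_rot: [3.141, 0.001, 1.25]
force: [-0.1, 1.3, 0.2]
grip_width: 0.0001
finger_force: 0.0
scene 0 130 395.9076923076923 225.80769230769232 [0.508  0.1709] 158.88440400187383
scene 1 140 395.1642857142857 224.57142857142858 [0.5064 0.1681] 162.33482916029044
top 0 26 276.9230769230769 287.0769230769231 [0.5041 0.1666] 164.5495369445503
top 1 23 278.30434782608694 287.1304347826087 [0.5039 0.1637] 167.5259749996197
```

View pics/v6.png

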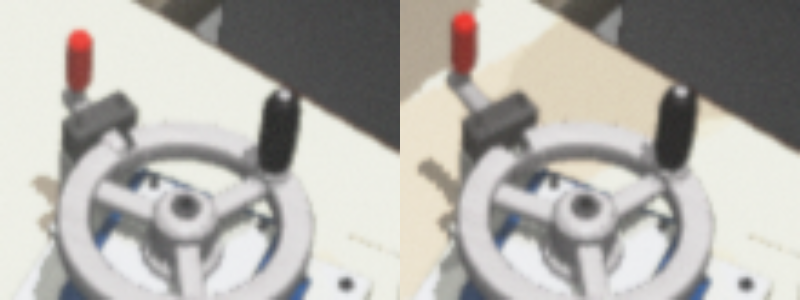

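```bash

python3 -m crank '{"travel":[[0,3,0],[0,6,0],[0,9,0],[0,12,0],[0,12,-2]],"turn":[[0,0,0],[0,0,0],[0,0,0],[0,0,0],[0,0,0]],"gripper":[1,1,1,1,1]}'
python3 -m crank '{"travel":[[0,0,-2],[0,0,-4],[0.2,0.6,-4],[0.4,1.2,-4],[0.4,1.6,-4]],"turn":[[0,0,0],[0,0,0],[0,0,0],[0,0,0],[0,0,0]],"gripper":[1,1,1,1,1]}'
python3 -m crank '{"travel":[[0.05,0.15,0],[0.1,0.3,0],[0.15,0.45,0],[0.2,0.6,0],[0.22,0.68,0]],"turn":[[0,0,0],[0,0,0],[0,0,0],[0,0,0],[0,0,0]],"gripper":[1,1,1,1,1]}'
python3 -m crank '{"travel":[[-0.2,-0.6,0],[-0.5,-1.7,0],[-0.5,-2,2],[-0.5,-2,4],[-0.5,-2,6]],"turn":[[0,0,0],[0,0,0],[0,0,0],[0,0,0],[0,0,0]],"gripper":[1,1,1,1,1]}'
python3 -m crank '{"travel":[[0,-3,0],[0,-6,0],[0,-9,0],[0,-12,0],[0,-12,0]],"turn":[[0,0,0],[0,0,0],[0,0,0],[0,0,0],[0,0,0]],"gripper":[1,1,1,1,1]}'
python3 - <<'E'
from h import *
np.set_printoptions(precision=4,suppress=True)
for n in("scene","top"):
    f=cam(n);b=f["pixels"][:,:,::-1];cv2.imwrite(f"pics/{n}7.png",b);a=cv2.imread(f"pics/{n}0.png")
    x0,y0,x1,y1=(385,200,412,240) if n=="scene" else (262,272,284,298)
    for i,m in enumerate((a,b)):
        g=m[y0:y1,x0:x1].max(2);v,u=np.nonzero(g<60);q=plane(f,u.mean()+x0,v.mean()+y0,.123)
        r=q[:2]-[.557,.152];print(n,i,len(u),u.mean()+x0,v.mean()+y0,q[:2],np.degrees(np.arctan2(r[1],r[0])))
    u,v=red(f,(300,170,360,290) if n=="top" else (300,150,370,230));print(n,len(u),plane(f,u.mean(),v.mean(),.139 if n=="top" else .12))
E
```

```text
clock: 14.0
position: [0.4928, 0.1318, 0.1544]
tool_rot: [3.14, -0.004, 1.262]
force: [0.3, -0.2, -1.1]
grip_width: 0.0002
finger_force: 0.0
clock: 14.5
position: [0.4969, 0.1438, 0.1143]
tool_rot: [3.141, -0.001, 1.257]
force: [0.3, 0.2, 0.6]
grip_width: 0.0001
finger_force: 0.0
clock: 15.0
position: [0.4984, 0.1492, 0.1133]
tool_rot: [-3.141, 0.0, 1.256]
force: [-1.9, -1.2, 2.1]
grip_width: -0.0003
finger_force: 1.0
clock: 15.5
position: [0.4932, 0.128, 0.174]
tool_rot: [-3.141, 0.0, 1.255]
force: [0.2, 1.2, 0.1]
grip_width: -0.0
finger_force: 0.0
clock: 16.0
position: [0.4928, 0.0046, 0.1736]
tool_rot: [3.141, 0.001, 1.251]
force: [-0.3, 1.0, 0.2]
grip_width: -0.0
finger_force: 0.0
scene 0 130 395.9076923076923 225.80769230769232 [0.508  0.1709] 158.88440400187383
scene 1 139 395.978417266187 225.33093525179856 [0.507  0.1703] 159.86467870581492
scene 86 [0.525  0.0462 0.12  ]
top 0 26 276.9230769230769 287.0769230769231 [0.5041 0.1666] 164.5495369445503
top 1 23 277.17391304347825 287.30434782608694 [0.5036 0.1661] 165.20619299033885
top 0 [nan nan nan]<stdin>:9: RuntimeWarning: Mean of empty slice.
  ret = ret.dtype.type(ret / rcount)
```

```bash

python3 -m crank '{"travel":[[1,0.7,0],[2.1,1.4,0],[2.1,1.4,-2],[2.1,1.4,-4],[2.1,1.4,-6]],"turn":[[0,0,0],[0,0,0],[0,0,0],[0,0,0],[0,0,0]],"gripper":[1,1,1,1,1]}'
python3 -m crank '{"travel":[[0.09,0.29,0],[0.18,0.57,0],[0.28,0.86,0],[0.34,1.05,0],[0.4,1.24,0]],"turn":[[0,0,0],[0,0,0],[0,0,0],[0,0,0],[0,0,0]],"gripper":[1,1,1,1,1]}'
python3 -m crank '{"travel":[[0.06,0.19,0],[0.12,0.38,0],[0.19,0.57,0],[0.25,0.76,0],[0.31,0.95,0]],"turn":[[0,0,0],[0,0,0],[0,0,0],[0,0,0],[0,0,0]],"gripper":[1,1,1,1,1]}'
```

```text
clock: 16.6
position: [0.5154, 0.025, 0.1123]
tool_rot: [3.141, -0.0, 1.258]
force: [0.8, 0.3, -0.2]
grip_width: -0.0001
finger_force: 0.0
clock: 17.1
position: [0.5189, 0.036, 0.1139]
tool_rot: [3.141, -0.001, 1.256]
force: [-1.5, -3.2, 0.9]
grip_width: 0.0001
finger_force: 1.0
clock: 17.6
position: [0.5214, 0.0445, 0.1133]
tool_rot: [3.142, 0.001, 1.256]
force: [-4.7, -15.7, 7.8]
grip_width: -0.0001
finger_force: 8.2
```

```bash

python3 -m crank '{"travel":[[-0.1,-0.3,0],[-0.4,-1.2,0],[-0.8,-2.4,0],[-0.8,-2.4,3],[-0.8,-2.4,7]],"turn":[[0,0,0],[0,0,0],[0,0,0],[0,0,0],[0,0,0]],"gripper":[1,1,1,1,1]}'
python3 -m crank '{"travel":[[-1,-3,0],[-3,-6,0],[-5,-9,0],[-6,-12,0],[-6,-12,0]],"turn":[[0,0,0],[0,0,0],[0,0,0],[0,0,0],[0,0,0]],"gripper":[1,1,1,1,1]}'
python3 - <<'E'
from h import *
np.set_printoptions(precision=4,suppress=True)
for n in("scene","top"):
    f=cam(n);b=f["pixels"][:,:,::-1];cv2.imwrite(f"pics/{n}8.png",b);a=cv2.imread(f"pics/{n}0.png")
    x0,y0,x1,y1=(385,200,412,240) if n=="scene" else (262,272,284,298)
    for i,m in enumerate((a,b)):
        g=m[y0:y1,x0:x1].max(2);v,u=np.nonzero(g<60);q=plane(f,u.mean()+x0,v.mean()+y0,.123)
        r=q[:2]-[.557,.152];print(n,i,u.mean()+x0,v.mean()+y0,np.degrees(np.arctan2(r[1],r[0])))
        F=dict(f);F["pixels"]=m[:,:,::-1]
        u,v=red(F,(300,170,360,290) if n=="top" else (300,150,370,230));print("knob",len(u),plane(f,u.mean(),v.mean(),.139 if n=="top" else .12) if len(u) else "")
ims=[cv2.imread(f"pics/scene{k}.png")[190:270,320:430] for k in(0,8)]
cv2.imwrite("pics/v8.png",np.hstack([cv2.resize(i,(400,300)) for i in ims]))
E
```

```text
clock: 18.1
position: [0.5121, 0.0197, 0.183]
tool_rot: [-3.139, 0.002, 1.255]
force: [-0.4, 0.1, 1.3]
grip_width: -0.0
finger_force: 0.0
clock: 18.6
position: [0.4516, -0.1028, 0.1837]
tool_rot: [3.141, 0.0, 1.251]
force: [-0.1, 0.6, -0.2]
grip_width: 0.0005
finger_force: 0.0
scene 0 395.9076923076923 225.80769230769232 158.88440400187383
knob 79 [0.5293 0.0608 0.12  ]
scene 1 395.8560606060606 225.65151515151516 159.28214689383972
knob 81 [0.5303 0.062  0.12  ]
top 0 276.9230769230769 287.0769230769231 164.5495369445503
knob 25 [0.527  0.0581 0.139 ]
top 1 277.0416666666667 287.1666666666667 164.85091219897447
knob 24 [0.5278 0.0597 0.139 ]
```

View pics/v8.png

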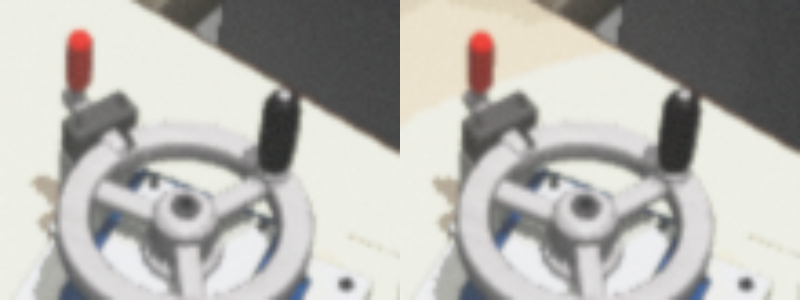

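The before and after crops match. The knob is home (red at 79,60 in the left crop, 480,60 in the right) and the handle is within about 0.4° of its starting place. The robot is clear of everything.

```bash
python3 -c "
from workcell import bot
print(bot.job_done())"
```

```text
the job is handed in; nothing more can be done
None
```

The job is handed in with no verdict returned: I drew the bolt to its stop, turned the wheel one full turn clockwise, and pushed the bolt home again; the final images show the knob within about 2 mm and the handle within about 0.4° of their starting places, and I did not measure the vial row under the needles directly.

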